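# Rebuild the bearing stack on the mixer's spare spindle

## Task

Rebuild the bearing stack on the upright spindle of the roller mixer's spare mounting foot: thread on first the plain spacer sleeve, then the flat washer, then the bushing with its flange downward, and press the bushing past the spring balls until the whole stack sits fully home, then let go. The spindle is clamped somewhat off the foot's centre, so feel for it, and press gently: about 10 N is enough, and a load of over 30 N on spindle or foot would spoil it. Leave the bottles, the tape roll and the marker pen where they are.

Things in the scene. Friction and masses are not known exactly. Their poses are not given: they have to be found in the camera images.
- foot: Spare mounting foot: grey square plate 100 x 100 x 10 mm, fixed, with an upright steel spindle of 12 mm diameter. Origin: centre of the plate's underside, on the worktop; z up, x along the dark slot in the plate, y across it. The spindle with its collar is clamped rigidly up to 10 mm off this origin along the foot's x and up to 3 mm along its y; no listed pose shows this offset.
- seat (a point): Height of the stack's seat, 18 mm above the worktop: the top of the spindle's collar (36 mm diameter; under it a 52 mm round carriage, top at 14 mm). The point lies on the foot's centre line, NOT on the spindle's axis.
- tip (a point): Height of the spindle's tip, 78 mm above the worktop (chamfer only 0.5 mm wide). The point lies on the foot's centre line, NOT on the spindle's axis.
- balls (a point): Height of three spring balls, 65 mm above the worktop, which stand out of the spindle to a diameter of 16 mm. Spacer and washer pass them freely; the bushing must be pressed over them (about 6 to 10 N downward; wedging loads the spindle with up to twice the push) and is then held below them. The point lies on the foot's centre line, NOT on the spindle's axis.
- spacer: Plain aluminium sleeve, outside diameter 32 mm, height 20 mm, bore 17 mm right through, standing upright on the worktop. Origin: centre of its lower face, z along the bore. Goes on first; home when its lower face is 18 mm above the worktop.
- washer: Flat thick steel washer, outside diameter 38 mm, 6 mm thick, bore 17 mm, lying flat on the worktop. Origin: centre of its lower face, z along the bore. Goes on second; home when its lower face is 38 mm above the worktop, on the spacer.
- bushing: Flanged steel bushing standing on its flange: flange 34 mm diameter, 5 mm thick, at the bottom; above it a barrel of 24 mm diameter; overall height 18 mm, bore 13.6 mm right through. Origin: centre of the flange's lower face, z along the bore towards the barrel. Goes on last, flange down; home when its lower face is 44 mm above the worktop (top at 62 mm, just below the balls).
- bottle_amber: Bystander: amber reagent bottle with black cap, 30 mm diameter, 66 mm high, standing near the foot; origin at the centre of its underside. Leave alone.
- bottle_white: Bystander: amber reagent bottle with white cap, 34 mm diameter, 73 mm high, standing near the foot; origin at the centre of its underside. Leave alone.
- label_tape: Bystander: roll of white label tape lying flat, 60 mm diameter, 19 mm high; origin at the centre of its underside. Leave alone.
- marker_pen: Bystander: marker pen lying flat, 118 mm long along its y, 17 mm thick; origin at the centre of its underside. Leave alone.

How it is judged:
By the outcome, as a careful person would: the job done as asked, in the order asked, and still so for the second after the job is handed in, with the robot touching nothing.
It also fails if it takes over 72 s, if anything falls off the work surface, if the arm or the gripper's body presses on something with over 40 N, if the wrist force passes 120 N, or if a joint passes its speed limit or range.

## Robot

A 6-joint arm with a two-finger parallel gripper is mounted at the origin on a cart in front of the work surface, level with it; the furniture and walls round the work are solid. World frame = base frame: x ahead of the robot, y to its left, z up, the work surface at z = 0. Lengths are in m, angles in rad, forces in N, time in s.
With the tool pointing down it reaches from about 0.35 to 0.975 m from the base axis. Payload 17.4 kg.
Tool frame: the origin (TCP) lies between the finger pads; the fingertips stand 14 mm ahead of it and the grasp point (between the pads) lies 5 mm behind it; z points along the fingers, y is the line along which they close (so a half turn about z gives the same grasp; the last joint's range is limited). The gripper opens to 85 mm and grips with 20 to 120 N. Pads are 22 mm wide; open, the fingers measure 114 mm over their backs; the gripper's body (76 mm by 85 mm) begins 54 mm behind the grasp point. The pads swing forward as they close: fully open they stand 13 mm farther back than shut.
Start: joints at [-1.233, 0.116, 1.442, -0, 1.584, -0.038], TCP at [0.248, -0.628, 0.245] pointing down, gripper open.
Joint ranges: [-2.83, 2.83], [-0.83, 2.19], [0.07, 2.5], [-1.14, 4.28], [0.01, 3], [-2.97, 2.97]. Speed limits (rad/s): [1.89, 1.89, 2.22, 3.14, 3.14, 3.14].

## Interface

Orientations are given as a rotation vector (axis times angle).
In Python, from rig import * gives the robot as it stands.
- The arm moves only by the shell command python3 -m jog 'ROWS' [OPENING] [FORCE]. ROWS is text: rows parted by semicolons, each of 6 numbers parted by spaces: the shift along the tool's x, y, z normalised to -1 to 1, where 1 is 100 cm, then the turn, a rotation vector about the tool's x, y, z normalised to -1 to 1, where 1 is pi rad. In form: dx dy dz wx wy wz; .... A call has 1 to 10 rows; each row is the pose to reach, as a shift and turn from the pose commanded when the call began, along the tool's axes at that moment, turning the shorter way round; what a row does not reach only later rows make up. A row lasts 1/12 s, in which the tool goes at most 41.7 mm and 7.16 degrees, less where a joint would pass 70% of its speed; a pose out of reach is approached as far as the arm can. A call with a number of a shift or a turn outside -1 to 1 is refused whole. A call with a gripper value outside its range is refused whole. OPENING is the gripper command: -1 is fully open, 1 is shut, values between are in proportion, set as the call begins (- or left out, the last holds). The fingers move at their own pace and stop on an object; FORCE is the grip in N (left out, the last holds). Time passes only in rows, so rows that repeat a pose let the fingers close. It gives the time, the measured TCP pose, the force, the opening and the grip force at its end, in the units of the state.
- observe(): the state, without advancing time (a new reading comes with each control period).
- camera(name): name is "scene" or "top" or "wrist"; returns the picture (420x560x3 uint8, blue, green, red); there is no depth.
- camera_params(name): a dict with "fov_y" (degrees; the focal length in pixels is half the picture's height over the tangent of half this angle, whatever the lens; pixels are square), "cx", "cy" (the principal point, pixels), "rvec" (rotation vector, rad) and "tvec" (3), from world to camera coordinates, as OpenCV has them. Camera axes: x right, y down, z forward; pixel columns grow to the right and rows downward; lengths in m; the calibration is good to about 2 mm. The wrist camera is an equidistant fisheye: a pixel r from the principal point sees the ray r / f radians off the axis. A picture is of the moment at which its call begins: read the wrist's pose just before it. camera_params takes no time and is no camera call; for the wrist camera it gives the pose at the moment of the call.
- job_done(): hands the job in; it is judged then, once.
The state is a dict: "time_s": time; "joints": joint angles; "qd": joint speeds; "joint_torque": joint torques, N m; "eef_pos": TCP position; "orientation": TCP orientation; "ft_force": force on the tool from outside, world axes, zero at the start; "ft_torque": the same for the moment, N m; "grip_width": opening from 0.0 (shut) to 1.0 (fully open); "gripper_force": force on a finger pad.
Only numpy, scipy, OpenCV 4.12 (cv2) and the standard library are available. Lean on these libraries where they do the work, as an engineer would, in place of code of your own. Each camera call takes 0.05 s, during which the arm holds its last target. There are 200 camera calls.

## Working session

There is one attempt and no reset: what is moved stays moved. The work goes in short steps, Python scripts to look and compute and a shell command to move; the robot and the scene stay as the last step left them, time stands still between calls to the robot, and variables do not carry over. Pictures are saved under pics/ and viewed, at most 10 in all, crops included, and the job is handed in when it is done.

```bash
mkdir -p pics; python3 - <<'E'
from rig import *
import cv2
s=observe(); print(s['time_s'],s['eef_pos'],s['orientation'],s['grip_width'])
for n in ("scene","top","wrist"):
    p=camera_params(n); print(n,p)
    cv2.imwrite(f"pics/{n}0.png",camera(n))
E
```

```text
0.0 [ 0.2476551  -0.62773397  0.24456447] [-3.08515363e+00 -5.86610848e-01  2.70181213e-04] 0.9994113550201973
scene {'fov_y': 51.965670888385716, 'cx': 275.39185688199916, 'cy': 208.8681508182056, 'rvec': array([ 1.20474152, -2.02021146,  1.15074551]), 'tvec': array([0.26079824, 0.30020026, 1.07540358])}
top {'fov_y': 44.745524428792585, 'cx': 284.09281582409324, 'cy': 216.05917514758787, 'rvec': array([ 2.16166355, -2.14829094,  0.1509008 ]), 'tvec': array([-0.00479869,  0.54894149,  1.45381624])}
wrist {'fov_y': 65.70646984690485, 'cx': 280.73142109601736, 'cy': 211.07798267196281, 'rvec': array([-2.40946935,  1.6379254 ,  0.22262072]), 'tvec': array([-0.67508299, -0.03568632,  0.37761551])}
```

View pics/top0.png

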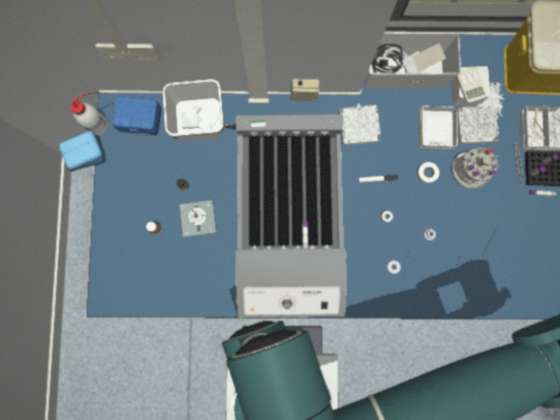

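View pics/scene0.png

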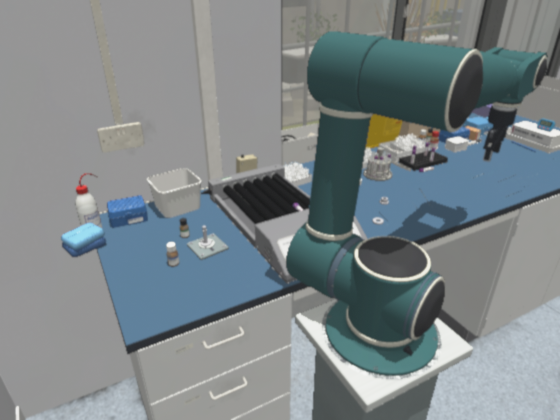

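The top view shows the foot at about (198,218), with bottles at (183,184) and (153,227). Three rings are at (387,216), (430,234) and (394,267), the tape roll is at (429,172), and the pen at (378,179). Next I'll zoom in on the rings and the foot and calculate positions.

```bash
cat > h.py <<'E'
import numpy as np, cv2
from rig import *
def ray(n,u,v,p=None):
    p=p or camera_params(n); f=210/np.tan(np.radians(p['fov_y']/2))
    a=np.array([u-p['cx'],v-p['cy']]); R=cv2.Rodrigues(np.array(p['rvec']))[0]
    if n=='wrist':
        r=np.hypot(*a); th=r/f; d=np.array([*(a/max(r,1e-9)*np.sin(th)),np.cos(th)])
    else: d=np.array([*(a/f),1.])
    return -R.T@np.array(p['tvec']), R.T@d
def onz(n,u,v,z,p=None):
    c,d=ray(n,u,v,p); return (c+d*(z-c[2])/d[2])
def proj(n,P,p=None):
    p=p or camera_params(n); f=210/np.tan(np.radians(p['fov_y']/2))
    q=cv2.Rodrigues(np.array(p['rvec']))[0]@np.array(P)+np.array(p['tvec'])
    if n=='wrist':
        r=np.hypot(q[0],q[1]); th=np.arctan2(r,q[2]); s=th*f/max(r,1e-9)
        return np.array([q[0]*s+p['cx'],q[1]*s+p['cy']])
    return np.array([q[0]/q[2]*f+p['cx'],q[1]/q[2]*f+p['cy']])
E
python3 - <<'E'
from h import *
im=cv2.imread('pics/top0.png')
a=cv2.resize(im[195:285,365:455],(540,540),interpolation=cv2.INTER_CUBIC)[:, :390+150]
b=cv2.resize(im[170:245,140:220],None,fx=3.2,fy=3.2,interpolation=cv2.INTER_CUBIC)
o=np.zeros((540,800,3),np.uint8); o[:540,:540]=a; o[:b.shape[0],544:544+b.shape[1]]=b
cv2.imwrite('pics/crop1.png',o)
for n,u,v,z in [('ringA',387,216,.01),('ringB',430,234,.01),('ringC',394,267,.01),('foot',198,218,.01),('amb',183,184,.066),('wht',153,227,.073),('mixer tl',237,115,.08),('mixer br',347,315,.08),('tape',429,172,.019)]: print(n,onz('top',u,v,z).round(4))
p=camera_params('wrist');print(-cv2.Rodrigues(p['rvec'])[0].T@p['tvec'])
print(cv2.Rodrigues(observe()['orientation'])[0].round(3))
E
```

```text
ringA [ 0.5548 -0.3081  0.01  ]
ringB [ 0.5017 -0.4346  0.01  ]
ringC [ 0.4036 -0.3255  0.01  ]
foot [0.5451 0.2541 0.01  ]
amb [0.6364 0.2909 0.066 ]
wht [0.5103 0.3706 0.073 ]
mixer tl [0.8392 0.1377 0.08  ]
mixer br [ 0.2681 -0.1768  0.08  ]
tape [ 0.6875 -0.435   0.019 ]
[ 0.30917645 -0.60451225  0.37237562]
[[ 0.93   0.367 -0.   ]
 [ 0.367 -0.93   0.001]
 [-0.    -0.001 -1.   ]]
```

View pics/crop1.png

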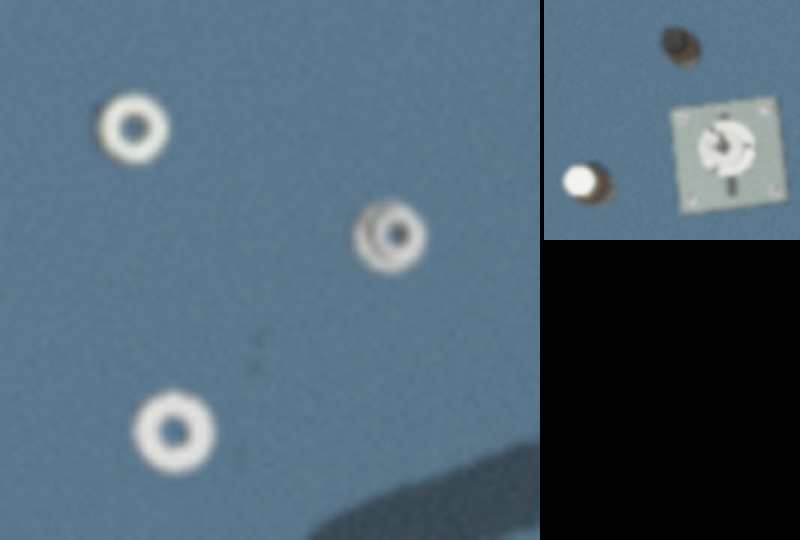

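Ring A (upper left, about (387,216)) is the spacer. B is the bushing, with its barrel visible, and C is the larger flat washer. I'll move above the spacer with the tool axes lined up to the world, then look with the wrist camera.

```bash
python3 -m jog '0.403 -0.185 0.05 0 0 0.1196;0.403 -0.185 0.05 0 0 0.1196;0.403 -0.185 0.05 0 0 0.1196;0.403 -0.185 0.05 0 0 0.1196;0.403 -0.185 0.05 0 0 0.1196;0.403 -0.185 0.07 0 0 0.1196;0.403 -0.185 0.085 0 0 0.1196;0.403 -0.185 0.085 0 0 0.1196;0.403 -0.185 0.085 0 0 0.1196;0.403 -0.185 0.085 0 0 0.1196' -1 25; python3 -m jog '0 0 0 0 0 0;0 0 0 0 0 0'
python3 - <<'E'
from h import *
s=observe();print(s['time_s'],s['eef_pos'],s['ft_force'],cv2.Rodrigues(s['orientation'])[0].round(3).tolist())
np.save('w1.npy',camera_params('wrist'),allow_pickle=True); cv2.imwrite('pics/w1.png',camera('wrist'))
E
```

```text
time_s: 0.98
eef_pos: [0.531, -0.3319, 0.1695]
orientation: [3.142, 0.0, 0.0]
ft_force: [-0.2, -0.2, -0.2]
grip_width: 0.999
gripper_force: 0.0
time_s: 1.15
eef_pos: [0.5309, -0.3319, 0.169]
orientation: [-3.141, -0.005, 0.002]
ft_force: [0.1, -0.3, 0.7]
grip_width: 1.001
gripper_force: 0.0
1.15 [ 0.53091222 -0.33187049  0.16900115] [ 0.06691776 -0.27821432  0.65654072] [[1.0, 0.003, -0.001], [0.003, -1.0, 0.001], [-0.001, -0.001, -1.0]]
```

View pics/w1.png

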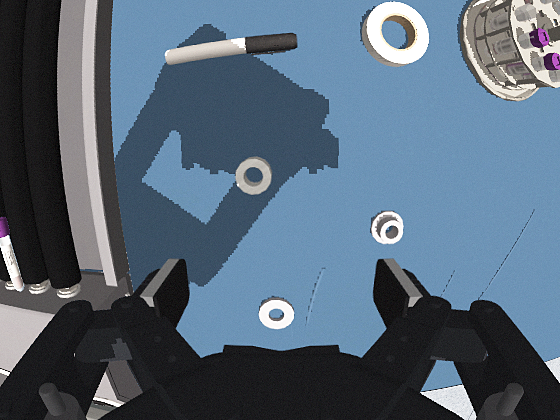

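The wrist picture shows all three rings: spacer (253,176), bushing (388,228) and washer (276,314). I'll fit each part's silhouette centroid.

```bash
cat >> h.py <<'E'
from scipy.optimize import fsolve
def blob(im,u,v,w=35):
    "filled silhouette centroid of the grey/white (unsaturated) blob near u,v"
    hsv=cv2.cvtColor(im,cv2.COLOR_BGR2HSV); m=((hsv[...,1]<75)&(hsv[...,2]>60)).astype(np.uint8)
    y0,x0=max(v-w,0),max(u-w,0); c,_=cv2.findContours(m[y0:v+w,x0:u+w],cv2.RETR_EXTERNAL,cv2.CHAIN_APPROX_NONE)
    c=max(c,key=cv2.contourArea); h=cv2.convexHull(c); M=cv2.moments(h)
    return np.array([M['m10']/M['m00']+x0,M['m01']/M['m00']+y0]),M['m00']
def sil(n,x,y,discs,p):
    t=np.linspace(0,2*np.pi,48); P=[proj(n,(x+r*np.cos(a),y+r*np.sin(a),z),p) for r,z in discs for a in t]
    M=cv2.moments(cv2.convexHull(np.float32(P))); return np.array([M['m10']/M['m00'],M['m01']/M['m00']]),M['m00']
D=dict(spacer=[(.016,0),(.016,.02)],washer=[(.019,0),(.019,.006)],bushing=[(.017,0),(.017,.005),(.012,.018)])
def locate(n,im,u,v,part,p):
    b,A=blob(im,u,v); g=onz(n,u,v,.01,p)[:2]
    s=fsolve(lambda q:sil(n,*q,D[part],p)[0]-b,g,epsfcn=1e-5); return s,b,A,sil(n,*s,D[part],p)[1]
E
python3 - <<'E'
from h import *
p=np.load('w1.npy',allow_pickle=True).item(); im=cv2.imread('pics/w1.png')
for k,u,v in [('spacer',253,176),('bushing',388,228),('washer',276,314)]: print(k,*locate('wrist',im,u,v,k,p))
p=camera_params('top'); im=cv2.imread('pics/top0.png')
for k,u,v in [('spacer',387,216),('bushing',430,234),('washer',394,267)]: print(k,*locate('top',im,u,v,k,p))
E
```

```text
spacer [ 0.55175521 -0.30838356] [253.35764671 175.27795287] 1110.5 1136.6788494497305
bushing [ 0.50037417 -0.43734624] [387.01109199 227.14744693] 871.5 927.200685772812
washer [ 0.40352937 -0.32793114] [275.88514777 312.90628507] 891.0 928.9245466766879
spacer [ 0.5541932  -0.30650503] [386.52399481 216.17120623] 128.5 107.22450209991075
bushing [ 0.50226533 -0.43503588] [429.41064639 234.07984791] 131.5 107.1388376809191
washer [ 0.40532454 -0.32556413] [393.51541426 266.51541426] 173.0 135.86416809866205
```

```bash
python3 -m jog '0.021 -0.0235 0.04 0 0 0;0.021 -0.0235 0.08 0 0 0;0.021 -0.0235 0.115 0 0 0;0.021 -0.0235 0.14 0 0 0;0.021 -0.0235 0.15 0 0 0;0.021 -0.0235 0.15 0 0 0' && python3 -m jog '0 0 0 0 0 0;0 0 0 0 0 0;0 0 0 0 0 0;0 0 0 0 0 0;0 0 0 0 0 0' 1 35
```

```text
time_s: 1.7
eef_pos: [0.5496, -0.3106, 0.0181]
orientation: [-3.14, 0.002, 0.004]
ft_force: [0.0, 0.2, 0.9]
grip_width: 1.001
gripper_force: 0.0
time_s: 2.12
eef_pos: [0.5516, -0.3106, 0.0217]
orientation: [3.14, 0.0, 0.003]
ft_force: [-3.2, 1.1, 8.8]
grip_width: 0.355
gripper_force: 33.8
```

```bash
python3 -m jog '0 0 -0.02 0 0 0;0 0 -0.06 0 0 0;0 0 -0.10 0 0 0;0 0 -0.14 0 0 0;-0.01 -0.03 -0.18 0 0 0;-0.02 -0.07 -0.21 0 0 0;-0.03 -0.11 -0.21 0 0 0;-0.04 -0.15 -0.21 0 0 0;-0.05 -0.19 -0.21 0 0 0;-0.05 -0.23 -0.21 0 0 0' && python3 -m jog '0 -0.335 0 0 0 0;0 -0.335 0 0 0 0;0 -0.335 0 0 0 0;0 -0.335 0 0 0 0;0 -0.335 0 0 0 0;0 -0.335 0 0 0 0;0 -0.335 0 0 0 0;0 -0.335 0 0 0 0;0 -0.335 0 0 0 0;0 -0.335 0 0 0 0' && python3 -m jog '0 0 0.03 0 0 0;0 0 0.06 0 0 0;0 0 0.09 0 0 0;0 0 0.105 0 0 0;0 0 0.105 0 0 0;0 0 0.105 0 0 0'
python3 - <<'E'
from h import *
s=observe();print(s['time_s'],s['eef_pos'],s['ft_force'],cv2.Rodrigues(s['orientation'])[0].round(4).tolist())
np.save('w2.npy',camera_params('wrist'),allow_pickle=True); cv2.imwrite('pics/w2.png',camera('wrist'))
E
```

```text
time_s: 2.95
eef_pos: [0.5005, -0.0907, 0.2312]
orientation: [3.141, -0.001, 0.003]
ft_force: [0.5, 0.7, 0.4]
grip_width: 0.356
gripper_force: 35.0
time_s: 3.78
eef_pos: [0.5013, 0.2449, 0.2301]
orientation: [-3.142, -0.005, 0.0]
ft_force: [0.2, -1.3, -0.5]
grip_width: 0.353
gripper_force: 35.0
time_s: 4.28
eef_pos: [0.5019, 0.2419, 0.1254]
orientation: [3.141, -0.001, -0.001]
ft_force: [0.1, 0.1, 0.7]
grip_width: 0.351
gripper_force: 35.0
4.2833 [0.50185127 0.24194611 0.12539571] [0.09575142 0.05930109 0.73601227] [[1.0, -0.0009, -0.0004], [-0.0009, -1.0, -0.0003], [-0.0004, 0.0003, -1.0]]
```

View pics/w2.png

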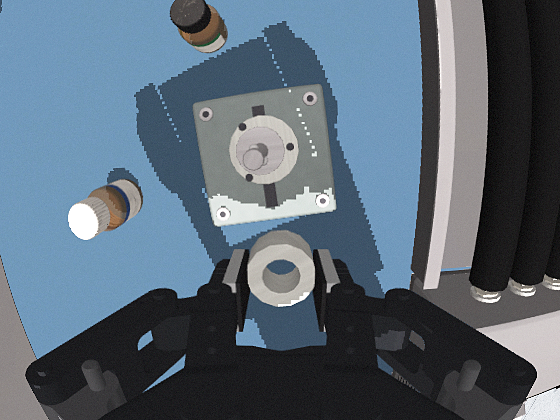

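The held spacer's bore is at about (282,274). The spindle tip is near (256,159) and its collar near (265,148). I'll zoom in for precision.

```bash
python3 - <<'E'
from h import *
im=cv2.imread('pics/w2.png')
a=cv2.resize(im[105:205,220:310],None,fx=5,fy=5,interpolation=cv2.INTER_CUBIC)
b=cv2.resize(im[225:310,235:330],None,fx=3.6,fy=3.6,interpolation=cv2.INTER_CUBIC)
o=np.zeros((500,800,3),np.uint8); o[:500,:450]=a; o[:b.shape[0],455:455+b.shape[1]]=b[:, :345]
cv2.imwrite('pics/crop2.png',o)
E
```

```text
(no output)
```

View pics/crop2.png

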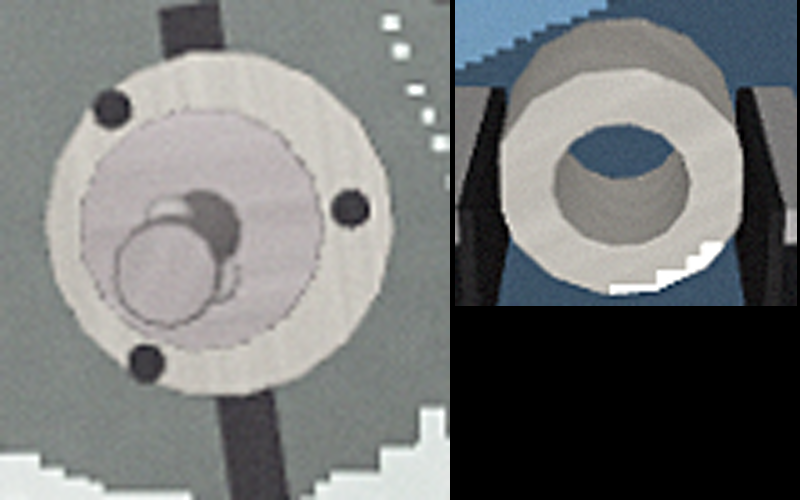

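```bash
python3 - <<'E'
from h import *
p=np.load('w2.npy',allow_pickle=True).item(); t=np.array([0.50185,0.24195,0.1254])
print('tip',onz('wrist',252.8,158.6,.078,p)); print('collar',onz('wrist',259.8,150.4,.018,p)); print('carr',onz('wrist',263.6,149.4,.014,p))
g=lambda u,v:(u/5-.4+220,v/5-.4+105)
for z,(x,y),r in [(.078,(166,270),51),(.018,(201,229),121),(.014,(220,224),173)]:
    print(z,np.linalg.norm(onz('wrist',*g(x-r,y),z,p)-onz('wrist',*g(x+r,y),z,p)))
for z in (.1237,.1254,.122):
    print(z,onz('wrist',281,274.9,z,p)-t,onz('wrist',280.9,275.9,z,p)-t,np.linalg.norm(onz('wrist',247.3,275,z,p)-onz('wrist',314.6,275,z,p)))
E
```

```text
tip [0.54936333 0.25600075 0.078     ]
collar [0.54891438 0.25604545 0.018     ]
carr [0.54930859 0.25350327 0.014     ]
0.078 0.01107693197187297
0.018 0.035095976335125414
0.014 0.05103747831138492
0.1237 [ 0.00141864 -0.00116099 -0.0017    ] [ 0.00092058 -0.00111677 -0.0017    ] 0.02985404965780587
0.1254 [ 0.00226983 -0.00116034  0.        ] [ 0.00177831 -0.0011167   0.        ] 0.0294615490539181
0.122 [ 0.00056746 -0.00116164 -0.0034    ] [ 6.28489000e-05 -1.11683856e-03 -3.40000000e-03] 0.03024655026169372
```

The tip, collar and carriage fits agree on a spindle axis near (0.549, 0.256). I'll move over it, then lower in small steps and watch the force.

```bash
python3 -m jog '0.047 -0.015 0 0 0 0;0.047 -0.015 0.01 0 0 0;0.047 -0.015 0.022 0 0 0;0.047 -0.015 0.022 0 0 0;0.047 -0.015 0.022 0 0 0;0.047 -0.015 0.022 0 0 0' && python3 -m jog '0 0 0.003 0 0 0;0 0 0.003 0 0 0' && python3 -m jog '0 0 0.003 0 0 0;0 0 0.003 0 0 0;0 0 0.003 0 0 0'
```

```text
time_s: 4.83
eef_pos: [0.5484, 0.2577, 0.104]
orientation: [-3.141, -0.0, -0.001]
ft_force: [-0.5, -0.3, -0.5]
grip_width: 0.355
gripper_force: 35.0
time_s: 5.0
eef_pos: [0.5485, 0.2579, 0.1004]
orientation: [-3.141, -0.0, -0.001]
ft_force: [0.3, -0.1, 0.2]
grip_width: 0.352
gripper_force: 35.0
time_s: 5.25
eef_pos: [0.5486, 0.2579, 0.0969]
orientation: [3.142, 0.0, -0.0]
ft_force: [0.2, 0.3, -0.5]
grip_width: 0.352
gripper_force: 35.0
```

```bash
python3 -m jog '0 0 0.003 0 0 0;0 0 0.003 0 0 0;0 0 0.003 0 0 0' && python3 -m jog '0 0 0.001 0 0 0;0 0 0.001 0 0 0;0 0 0.001 0 0 0' ; python3 - <<'E'
from h import *
cv2.imwrite('pics/w3.png',camera('wrist')[190:340,180:380].repeat(4,0).repeat(4,1))
E
```

```text
time_s: 5.5
eef_pos: [0.5487, 0.2579, 0.0938]
orientation: [3.141, 0.0, -0.001]
ft_force: [-0.1, -0.5, -0.6]
grip_width: 0.353
gripper_force: 35.0
time_s: 5.75
eef_pos: [0.5487, 0.2579, 0.0929]
orientation: [3.142, 0.0, -0.0]
ft_force: [0.8, 0.7, -0.2]
grip_width: 0.352
gripper_force: 35.0
```

View pics/w3.png

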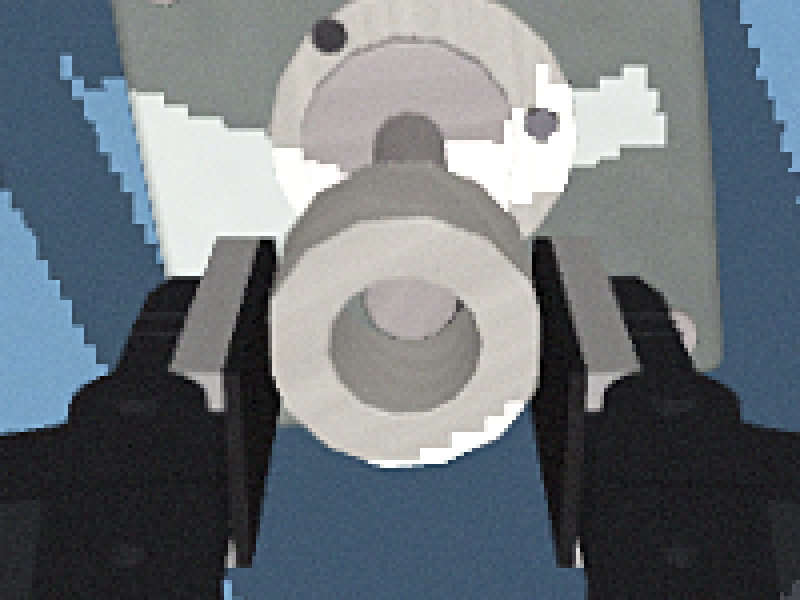

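The tip shows inside the bore, near-centred. Now I'll probe sideways to centre it by feel.

```bash
python3 -m jog '0.0015 0 0 0 0 0;0.003 0 0 0 0 0;0.003 0 0 0 0 0;0.003 0 0 0 0 0' && python3 -m jog '-0.003 0 0 0 0 0;-0.006 0 0 0 0 0;-0.006 0 0 0 0 0;-0.006 0 0 0 0 0'
```

```text
time_s: 6.13
eef_pos: [0.5518, 0.2579, 0.0929]
orientation: [3.142, 0.0, -0.0]
ft_force: [-1.0, -0.5, 0.2]
grip_width: 0.355
gripper_force: 35.1
time_s: 6.47
eef_pos: [0.5458, 0.2579, 0.0931]
orientation: [-3.142, -0.0, -0.001]
ft_force: [2.1, -0.4, -0.4]
grip_width: 0.354
gripper_force: 35.0
```

```bash
python3 -m jog '-0.001 0 0 0 0 0;-0.001 0 0 0 0 0;-0.001 0 0 0 0 0' && python3 -m jog '0.004 0 0 0 0 0;0.0075 0 0 0 0 0;0.0075 0 0 0 0 0;0.0075 0 0 0 0 0' && python3 -m jog '0.0005 0 0 0 0 0;0.0005 0 0 0 0 0;0.0005 0 0 0 0 0'
```

```text
time_s: 6.72
eef_pos: [0.5453, 0.2578, 0.0931]
orientation: [-3.141, 0.0, -0.002]
ft_force: [7.1, -0.2, -4.2]
grip_width: 0.354
gripper_force: 35.0
time_s: 7.05
eef_pos: [0.5521, 0.2579, 0.0928]
orientation: [3.141, -0.0, -0.002]
ft_force: [-2.7, -1.0, 1.0]
grip_width: 0.352
gripper_force: 35.4
time_s: 7.3
eef_pos: [0.5523, 0.2579, 0.0928]
orientation: [3.141, 0.0, -0.002]
ft_force: [-5.3, -0.5, 0.1]
grip_width: 0.35
gripper_force: 35.4
```

```bash
python3 -m jog '-0.0039 0 0 0 0 0;-0.0039 0.0015 0 0 0 0;-0.0039 0.003 0 0 0 0;-0.0039 0.003 0 0 0 0;-0.0039 0.003 0 0 0 0' && python3 -m jog '0 -0.003 0 0 0 0;0 -0.006 0 0 0 0;0 -0.006 0 0 0 0;0 -0.006 0 0 0 0'
```

```text
time_s: 7.72
eef_pos: [0.549, 0.2548, 0.0932]
orientation: [-3.141, 0.0, -0.001]
ft_force: [-0.2, -1.1, -0.1]
grip_width: 0.352
gripper_force: 35.3
time_s: 8.05
eef_pos: [0.549, 0.2606, 0.093]
orientation: [3.14, 0.0, 0.0]
ft_force: [-0.5, -6.7, 1.3]
grip_width: 0.354
gripper_force: 35.6
```

```bash
python3 -m jog '0 0.004 0 0 0 0;0 0.0072 0 0 0 0;0 0.0072 0 0 0 0;0 0.0072 0 0 0 0' && python3 -m jog '0 0.0005 0 0 0 0;0 0.0005 0 0 0 0;0 0.0005 0 0 0 0' && python3 -m jog '0 -0.007 0 0 0 0;0 -0.007 0 0 0 0;0 -0.007 0 0 0 0'
```

```text
time_s: 8.38
eef_pos: [0.5488, 0.254, 0.093]
orientation: [-3.141, 0.0, -0.0]
ft_force: [1.1, 3.6, -0.5]
grip_width: 0.353
gripper_force: 35.5
time_s: 8.63
eef_pos: [0.5488, 0.2537, 0.093]
orientation: [-3.141, -0.0, -0.0]
ft_force: [-0.1, 6.4, -1.3]
grip_width: 0.349
gripper_force: 35.4
time_s: 8.88
eef_pos: [0.5489, 0.2602, 0.093]
orientation: [3.141, 0.001, -0.0]
ft_force: [-0.7, -1.9, -0.2]
grip_width: 0.351
gripper_force: 35.8
```

```bash
python3 -m jog '0 0.0031 0 0 0 0;0 0.0031 0 0 0 0;0 0.0031 0.002 0 0 0;0 0.0031 0.004 0 0 0;0 0.0031 0.006 0 0 0;0 0.0031 0.006 0 0 0' && python3 -m jog '0 0 0.002 0 0 0;0 0 0.004 0 0 0;0 0 0.004 0 0 0;0 0 0.004 0 0 0'
```

```text
time_s: 9.38
eef_pos: [0.5486, 0.257, 0.0864]
orientation: [3.141, 0.0, -0.001]
ft_force: [-0.2, 0.4, -1.2]
grip_width: 0.354
gripper_force: 35.7
time_s: 9.72
eef_pos: [0.5488, 0.2571, 0.0828]
orientation: [3.141, 0.0, -0.0]
ft_force: [-0.4, -0.0, 0.3]
grip_width: 0.354
gripper_force: 35.7
```

```bash
python3 -m jog '0 0 0.005 0 0 0;0 0 0.01 0 0 0;0 0 0.015 0 0 0;0 0 0.02 0 0 0;0 0 0.02 0 0 0' && python3 -m jog '0 0 0.005 0 0 0;0 0 0.01 0 0 0;0 0 0.015 0 0 0;0 0 0.019 0 0 0;0 0 0.019 0 0 0;0 0 0.019 0 0 0'
```

```text
time_s: 10.13
eef_pos: [0.5483, 0.2569, 0.0614]
orientation: [3.141, 0.0, -0.003]
ft_force: [0.0, 0.3, -1.0]
grip_width: 0.351
gripper_force: 35.7
time_s: 10.63
eef_pos: [0.5488, 0.2571, 0.0437]
orientation: [3.141, 0.0, -0.001]
ft_force: [-0.1, 0.3, -0.5]
grip_width: 0.348
gripper_force: 35.7
```

```bash
python3 -m jog '0 0 0.002 0 0 0;0 0 0.0035 0 0 0;0 0 0.0035 0 0 0' && python3 -m jog '0 0 0 0 0 0;0 0 0 0 0 0;0 0 0 0 0 0;0 0 0 0 0 0' -0.1 && python3 -m jog '0 0 -0.02 0 0 0;0 0 -0.05 0 0 0;0 0 -0.08 0 0 0;0 0 -0.12 0 0 0;-0.03 0.03 -0.16 0 0 0;-0.06 0.07 -0.18 0 0 0;-0.09 0.11 -0.18 0 0 0;-0.11 0.15 -0.18 0 0 0;-0.14 0.19 -0.18 0 0 0;-0.145 0.23 -0.18 0 0 0'
python3 - <<'E'
from h import *
cv2.imwrite('pics/s1.png',camera('scene')[210:280,150:250].repeat(6,0).repeat(6,1))
E
```

```text
time_s: 10.88
eef_pos: [0.5488, 0.2571, 0.0403]
orientation: [3.142, 0.0, -0.0]
ft_force: [-0.3, -0.2, -0.6]
grip_width: 0.355
gripper_force: 35.7
time_s: 11.22
eef_pos: [0.5489, 0.2571, 0.0406]
orientation: [-3.142, -0.0, -0.0]
ft_force: [-0.8, -0.5, 0.2]
grip_width: 0.551
gripper_force: 0.0
time_s: 12.05
eef_pos: [0.4171, 0.0646, 0.2203]
orientation: [-3.141, -0.002, -0.002]
ft_force: [1.6, -0.4, 0.7]
grip_width: 0.549
gripper_force: 0.0
```

View pics/s1.png

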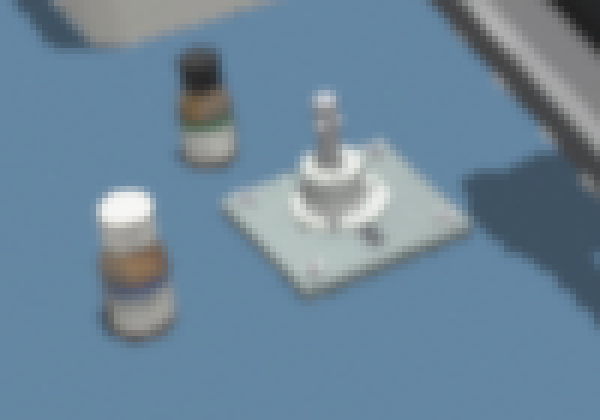

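The spacer is standing on the collar. Next is the washer.

```bash
python3 -m jog '0 0.354 0 0 0 0;0 0.354 0 0 0 0;0 0.354 0 0 0 0;0 0.354 0 0 0 0;0 0.354 0 0 0 0;0 0.354 0 0 0 0;0 0.354 0 0 0 0;0 0.354 0.01 0 0 0;0 0.354 0.05 0 0 0;0 0.354 0.08 0 0 0' -0.2 && python3 -m jog '0 0 0 0 0 0;0 0 0 0 0 0;0 0 0 0 0 0'; python3 - <<'E'
from h import *
p=camera_params('wrist'); im=camera('wrist'); cv2.imwrite('pics/w4.png',im)
g=proj('wrist',(.4035,-.328,.006),p); print(g)
try: print(locate('wrist',im,int(g[0]),int(g[1]),'washer',p))
except Exception as e: print(e)
E
```

```text
time_s: 12.93
eef_pos: [0.4189, -0.2924, 0.1398]
orientation: [3.139, -0.005, 0.003]
ft_force: [1.5, 0.6, -1.6]
grip_width: 0.603
gripper_force: 0.0
time_s: 13.18
eef_pos: [0.4196, -0.2885, 0.142]
orientation: [3.141, 0.001, 0.002]
ft_force: [-0.9, 0.8, 0.3]
grip_width: 0.598
gripper_force: 0.0
[325.61124335 222.56552683]
(array([ 0.4033623 , -0.32790129]), array([324.95875364, 221.51300157]), 1487.0, 1526.4821171213407)
```

```bash
python3 -m jog '-0.0162 0.0385 0.02 0 0 0;-0.0162 0.0385 0.06 0 0 0;-0.0162 0.0385 0.095 0 0 0;-0.0162 0.0385 0.11 0 0 0;-0.0162 0.0385 0.1195 0 0 0;-0.0162 0.0385 0.1195 0 0 0;-0.0162 0.0385 0.1195 0 0 0' && python3 -m jog '0 0 0 0 0 0;0 0 0 0 0 0;0 0 0 0 0 0;0 0 0 0 0 0' 1 35
```

```text
time_s: 13.82
eef_pos: [0.4038, -0.3275, 0.0224]
orientation: [3.14, 0.001, 0.003]
ft_force: [-0.1, 1.1, -0.4]
grip_width: 0.6
gripper_force: 0.0
time_s: 14.15
eef_pos: [0.4031, -0.3274, 0.0212]
orientation: [3.141, 0.0, 0.001]
ft_force: [-0.9, -0.6, 0.2]
grip_width: 0.036
gripper_force: 0.0
```

The fingers closed above the thin washer. I'll reopen, go lower, and grip again.

```bash
python3 -m jog '0 0 -0.004 0 0 0;0 0 -0.004 0 0 0;0 0 -0.004 0 0 0;0 0 -0.004 0 0 0;0 0 0 0 0 0;0 0 0.0095 0 0 0;0 0 0.0095 0 0 0;0 0 0.0095 0 0 0' -0.2 && python3 -m jog '0 0 0 0 0 0;0 0 0 0 0 0;0 0 0 0 0 0;0 0 0 0 0 0' 1 35
```

```text
time_s: 14.82
eef_pos: [0.4031, -0.3275, 0.0107]
orientation: [3.141, 0.0, 0.001]
ft_force: [0.1, -0.0, 8.3]
grip_width: 0.601
gripper_force: 4.1
time_s: 15.15
eef_pos: [0.4043, -0.3284, 0.0129]
orientation: [3.139, 0.0, 0.005]
ft_force: [-1.6, 1.2, 28.8]
grip_width: 0.421
gripper_force: 40.4
```

```bash
python3 -m jog '0 0 -0.005 0 0 0;0 0 -0.03 0 0 0;0 0 -0.07 0 0 0;0 0 -0.11 0 0 0;0 -0.01 -0.15 0 0 0;0.01 -0.04 -0.19 0 0 0;0.02 -0.08 -0.21 0 0 0;0.03 -0.12 -0.21 0 0 0;0.04 -0.16 -0.21 0 0 0;0.05 -0.20 -0.21 0 0 0' && python3 -m jog '0.095 -0.383 0 0 0 0;0.095 -0.383 0 0 0 0;0.095 -0.383 0 0 0 0;0.095 -0.383 0 0 0 0;0.095 -0.383 0 0 0 0;0.095 -0.383 0 0 0 0;0.095 -0.383 0 0 0 0;0.095 -0.383 0 0 0 0;0.095 -0.383 0 0 0 0;0.095 -0.383 0 0 0 0' && python3 -m jog '0 0 0.01 0 0 0;0 0 0.05 0 0 0;0 0 0.09 0 0 0;0 0 0.105 0 0 0;0 0 0.105 0 0 0;0 0 0.105 0 0 0'
python3 - <<'E'
from h import *
s=observe();print(s['eef_pos'],cv2.Rodrigues(s['orientation'])[0].round(4).tolist())
E
```

```text
time_s: 15.98
eef_pos: [0.4505, -0.1353, 0.2206]
orientation: [3.141, -0.001, 0.001]
ft_force: [0.9, 0.0, -0.7]
grip_width: 0.421
gripper_force: 35.1
time_s: 16.82
eef_pos: [0.5455, 0.2501, 0.219]
orientation: [-3.141, -0.003, 0.002]
ft_force: [0.2, 0.2, -0.5]
grip_width: 0.42
gripper_force: 35.1
time_s: 17.32
eef_pos: [0.545, 0.2456, 0.1149]
orientation: [3.141, -0.0, -0.003]
ft_force: [-0.2, -1.3, 0.4]
grip_width: 0.415
gripper_force: 35.2
[0.54500296 0.24557291 0.11487024] [[1.0, -0.0003, -0.0018], [-0.0003, -1.0, -0.0008], [-0.0018, 0.0008, -1.0]]
```

```bash
python3 -m jog '0.0045 -0.0115 0 0 0 0;0.0045 -0.0115 0.005 0 0 0;0.0045 -0.0115 0.015 0 0 0;0.0045 -0.0115 0.02 0 0 0;0.0045 -0.0115 0.02 0 0 0;0.0045 -0.0115 0.02 0 0 0' && python3 -m jog '0 0 0.003 0 0 0;0 0 0.006 0 0 0;0 0 0.006 0 0 0;0 0 0.006 0 0 0' && python3 -m jog '0 0 0.002 0 0 0;0 0 0.004 0 0 0;0 0 0.004 0 0 0;0 0 0.004 0 0 0'
```

```text
time_s: 17.82
eef_pos: [0.5496, 0.2575, 0.0954]
orientation: [3.141, 0.0, -0.001]
ft_force: [0.3, -0.4, -0.1]
grip_width: 0.416
gripper_force: 35.2
time_s: 18.15
eef_pos: [0.5497, 0.2575, 0.0896]
orientation: [3.141, 0.0, -0.0]
ft_force: [-0.8, 0.3, -0.7]
grip_width: 0.419
gripper_force: 35.2
time_s: 18.48
eef_pos: [0.5497, 0.2576, 0.0856]
orientation: [3.142, 0.0, -0.0]
ft_force: [-1.0, -0.7, -0.8]
grip_width: 0.416
gripper_force: 35.2
```

```bash
python3 -m jog '0 0 0.002 0 0 0;0 0 0.002 0 0 0;0 0 0.002 0 0 0' && python3 -m jog '0.002 0 0 0 0 0;0.0033 0 0 0 0 0;0.0033 0 0 0 0 0;0.0033 0 0 0 0 0' && python3 -m jog '-0.003 0 0 0 0 0;-0.0066 0 0 0 0 0;-0.0066 0 0 0 0 0;-0.0066 0 0 0 0 0'
```

```text
time_s: 18.73
eef_pos: [0.5498, 0.2576, 0.0836]
orientation: [3.142, 0.0, -0.0]
ft_force: [0.0, 0.5, 0.0]
grip_width: 0.419
gripper_force: 35.2
time_s: 19.07
eef_pos: [0.5528, 0.2576, 0.0836]
orientation: [3.141, 0.0, -0.002]
ft_force: [-5.0, 0.2, 0.3]
grip_width: 0.419
gripper_force: 35.3
time_s: 19.4
eef_pos: [0.5466, 0.2576, 0.084]
orientation: [-3.141, -0.0, -0.001]
ft_force: [1.3, 0.2, -0.4]
grip_width: 0.417
gripper_force: 35.1
```

```bash
python3 -m jog '0.003 0.0005 0 0 0 0;0.003 0.0005 0 0 0 0;0.003 0.0005 0.003 0 0 0;0.003 0.0005 0.006 0 0 0;0.003 0.0005 0.006 0 0 0' && python3 -m jog '0 0 0.003 0 0 0;0 0 0.006 0 0 0;0 0 0.006 0 0 0' && python3 -m jog '0 0 0.004 0 0 0;0 0 0.008 0 0 0;0 0 0.012 0 0 0;0 0 0.016 0 0 0;0 0 0.018 0 0 0;0 0 0.018 0 0 0;0 0 0.018 0 0 0'
```

```text
time_s: 19.82
eef_pos: [0.5492, 0.257, 0.0768]
orientation: [3.141, 0.0, -0.002]
ft_force: [-0.1, -0.0, -0.7]
grip_width: 0.417
gripper_force: 35.2
time_s: 20.07
eef_pos: [0.5492, 0.257, 0.0709]
orientation: [3.141, 0.0, -0.001]
ft_force: [0.3, -0.1, -0.0]
grip_width: 0.418
gripper_force: 35.2
time_s: 20.65
eef_pos: [0.5495, 0.2571, 0.0537]
orientation: [3.142, 0.0, -0.0]
ft_force: [0.4, -0.4, -0.8]
grip_width: 0.413
gripper_force: 35.2
```

```bash
python3 -m jog '0 0 0.0025 0 0 0;0 0 0.0025 0 0 0;0 0 0.0025 0 0 0' && python3 -m jog '0 0 0 0 0 0;0 0 0 0 0 0;0 0 0 0 0 0;0 0 0 0 0 0' -0.1 && python3 -m jog '0 0 -0.02 0 0 0;0 0 -0.05 0 0 0;0 0 -0.08 0 0 0;0 0 -0.12 0 0 0;0 0.03 -0.16 0 0 0;0 0.07 -0.17 0 0 0;0 0.11 -0.17 0 0 0;-0.01 0.15 -0.17 0 0 0;-0.02 0.19 -0.17 0 0 0;-0.03 0.23 -0.17 0 0 0' && python3 -m jog '-0.03 0.427 0 0 0 0;-0.03 0.427 0 0 0 0;-0.03 0.427 0 0 0 0;-0.03 0.427 0 0 0 0;-0.03 0.427 0 0 0 0;-0.03 0.427 0 0 0 0;-0.03 0.427 0 0 0 0;-0.03 0.427 0.01 0 0 0;-0.03 0.427 0.04 0 0 0;-0.03 0.427 0.07 0 0 0' && python3 -m jog '0 0 0 0 0 0;0 0 0 0 0 0;0 0 0 0 0 0'
python3 - <<'E'
from h import *
p=camera_params('wrist'); im=camera('wrist'); s=observe(); print(s['eef_pos'])
g=proj('wrist',(.5004,-.4373,.006),p); print(g)
print(locate('wrist',im,int(g[0]),int(g[1]),'bushing',p))
a=cv2.resize(im[int(g[1])-40:int(g[1])+40,int(g[0])-40:int(g[0])+40],(400,400))
b=cv2.resize(camera('scene')[210:260,180:230],(400,400)); cv2.imwrite('pics/m1.png',np.hstack([a,b]))
E
```

```text
time_s: 20.9
eef_pos: [0.5495, 0.2571, 0.0513]
orientation: [-3.142, -0.0, 0.0]
ft_force: [-0.2, -0.4, 0.2]
grip_width: 0.413
gripper_force: 35.2
time_s: 21.23
eef_pos: [0.5496, 0.2571, 0.0514]
orientation: [-3.141, -0.0, -0.0]
ft_force: [0.4, 0.8, -0.4]
grip_width: 0.549
gripper_force: 0.0
time_s: 22.07
eef_pos: [0.5195, 0.0283, 0.2215]
orientation: [3.142, 0.001, 0.001]
ft_force: [1.3, -0.5, 0.2]
grip_width: 0.554
gripper_force: 0.0
time_s: 22.9
eef_pos: [0.4921, -0.3753, 0.1774]
orientation: [3.138, -0.002, 0.006]
ft_force: [1.1, -0.6, 0.7]
grip_width: 0.548
gripper_force: 0.0
time_s: 23.15
eef_pos: [0.4922, -0.3714, 0.1753]
orientation: [-3.141, 0.0, -0.0]
ft_force: [-0.6, -0.0, 1.3]
grip_width: 0.548
gripper_force: 0.0
[ 0.4924764  -0.37111939  0.17591784]
[349.59684805 187.09320263]
(array([ 0.50011418, -0.43735915]), array([348.83228621, 186.61308901]), 955.0, 998.4017783170566)
```

View pics/m1.png

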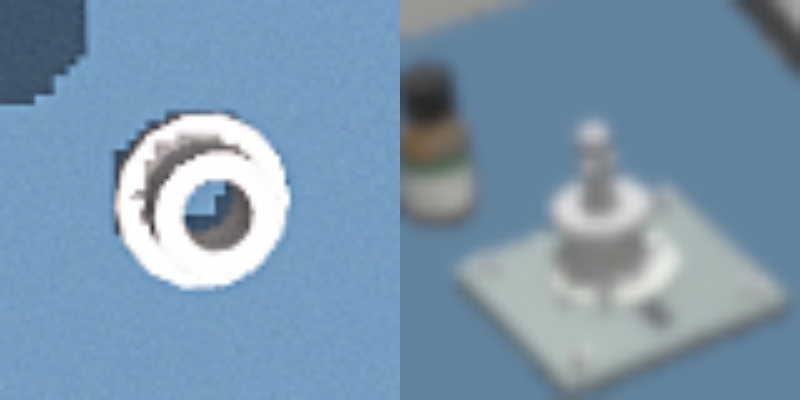

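The washer sits on the spacer and the bushing is at (0.500, -0.437). I'll grip it by the barrel.

```bash
python3 -m jog '0.0076 0.04 0.02 0 0 0;0.0076 0.0652 0.05 0 0 0;0.0076 0.0652 0.09 0 0 0;0.0076 0.0652 0.12 0 0 0;0.0076 0.0652 0.145 0 0 0;0.0076 0.0652 0.1555 0 0 0;0.0076 0.0652 0.1555 0 0 0;0.0076 0.0652 0.1555 0 0 0' && python3 -m jog '0 0 0 0 0 0;0 0 0 0 0 0;0 0 0 0 0 0;0 0 0 0 0 0;0 0 0 0 0 0' 1 60 && python3 -m jog '0 0 -0.005 0 0 0;0 0 -0.03 0 0 0;0 0 -0.07 0 0 0;0 0 -0.11 0 0 0;0 0 -0.15 0 0 0;0 -0.04 -0.19 0 0 0;0 -0.08 -0.2 0 0 0;0 -0.12 -0.2 0 0 0;0.01 -0.16 -0.2 0 0 0;0.02 -0.20 -0.2 0 0 0'
```

```text
time_s: 23.92
eef_pos: [0.5005, -0.4367, 0.021]
orientation: [3.141, 0.002, 0.002]
ft_force: [-0.3, -0.4, 0.7]
grip_width: 0.549
gripper_force: 0.0
time_s: 24.33
eef_pos: [0.5006, -0.4376, 0.0221]
orientation: [3.139, 0.0, 0.004]
ft_force: [-0.0, 2.0, 9.7]
grip_width: 0.248
gripper_force: 58.5
time_s: 25.17
eef_pos: [0.5171, -0.2444, 0.2214]
orientation: [3.14, -0.001, 0.004]
ft_force: [0.9, 0.3, -0.6]
grip_width: 0.248
gripper_force: 58.9
```

```bash
python3 -m jog '0.031 -0.495 0 0 0 0;0.031 -0.495 0 0 0 0;0.031 -0.495 0 0 0 0;0.031 -0.495 0 0 0 0;0.031 -0.495 0 0 0 0;0.031 -0.495 0 0 0 0;0.031 -0.495 0 0 0 0;0.031 -0.495 0 0 0 0;0.031 -0.495 0 0 0 0;0.031 -0.495 0 0 0 0' && python3 -m jog '0.003 -0.08 0 0 0 0;0.003 -0.08 0 0 0 0;0.003 -0.08 0.01 0 0 0;0.003 -0.08 0.05 0 0 0;0.003 -0.08 0.09 0 0 0;0.003 -0.08 0.1 0 0 0;0.003 -0.08 0.1 0 0 0;0.003 -0.08 0.1 0 0 0'
python3 - <<'E'
from h import *
s=observe();print(s['eef_pos'],cv2.Rodrigues(s['orientation'])[0].round(4).tolist())
E
```

```text
time_s: 26.0
eef_pos: [0.543, 0.172, 0.2207]
orientation: [-3.141, -0.0, -0.003]
ft_force: [0.0, -0.7, -1.1]
grip_width: 0.248
gripper_force: 58.9
time_s: 26.67
eef_pos: [0.547, 0.2498, 0.1212]
orientation: [-3.141, 0.0, -0.002]
ft_force: [0.6, 1.1, 0.7]
grip_width: 0.244
gripper_force: 59.0
[0.54695333 0.249844   0.12120765] [[1.0, -0.0002, 0.001], [-0.0002, -1.0, 0.0004], [0.001, -0.0004, -1.0]]
```

```bash
python3 -m jog '0.0025 -0.0073 0 0 0 0;0.0025 -0.0073 0.008 0 0 0;0.0025 -0.0073 0.015 0 0 0;0.0025 -0.0073 0.015 0 0 0;0.0025 -0.0073 0.015 0 0 0' && python3 -m jog '0 0 0.003 0 0 0;0 0 0.0045 0 0 0;0 0 0.0045 0 0 0;0 0 0.0045 0 0 0' && python3 -m jog '0 0 0.001 0 0 0;0 0 0.002 0 0 0;0 0 0.002 0 0 0;0 0 0.002 0 0 0'
```

```text
time_s: 27.08
eef_pos: [0.5488, 0.2571, 0.104]
orientation: [3.141, 0.0, -0.001]
ft_force: [-0.3, -0.4, -0.3]
grip_width: 0.245
gripper_force: 59.0
time_s: 27.42
eef_pos: [0.5489, 0.2571, 0.0997]
orientation: [3.142, 0.0, -0.0]
ft_force: [-0.6, -0.4, -0.3]
grip_width: 0.245
gripper_force: 59.0
time_s: 27.75
eef_pos: [0.5489, 0.2571, 0.0977]
orientation: [3.142, 0.0, -0.0]
ft_force: [-0.0, 0.0, -1.2]
grip_width: 0.243
gripper_force: 59.0
```

```bash
python3 -m jog '0 0 0.001 0 0 0;0 0 0.002 0 0 0;0 0 0.002 0 0 0;0 0 0.002 0 0 0' && python3 -m jog '0 0 0.001 0 0 0;0 0 0.002 0 0 0;0 0 0.002 0 0 0;0 0 0.002 0 0 0'
```

```text
time_s: 28.08
eef_pos: [0.5489, 0.2571, 0.0957]
orientation: [3.142, 0.0, -0.0]
ft_force: [0.7, 0.5, -0.5]
grip_width: 0.246
gripper_force: 59.0
time_s: 28.42
eef_pos: [0.5489, 0.2571, 0.0937]
orientation: [3.142, 0.0, -0.0]
ft_force: [1.0, -0.4, -0.2]
grip_width: 0.247
gripper_force: 59.0
```

The bushing is threaded onto the tip. I'll centre it by feel, in x and then y.

```bash
python3 -m jog '0.0015 0 0 0 0 0;0.0015 0 0 0 0 0;0.0015 0 0 0 0 0' && python3 -m jog '-0.003 0 0 0 0 0;-0.003 0 0 0 0 0;-0.003 0 0 0 0 0' && python3 -m jog '0.0015 0.0015 0 0 0 0;0.0015 0.0015 0 0 0 0;0.0015 0.0015 0 0 0 0' && python3 -m jog '0 -0.003 0 0 0 0;0 -0.003 0 0 0 0;0 -0.003 0 0 0 0'
```

```text
time_s: 28.67
eef_pos: [0.5505, 0.2571, 0.0937]
orientation: [3.142, 0.0, -0.0]
ft_force: [-1.0, 0.0, -0.6]
grip_width: 0.246
gripper_force: 59.0
time_s: 28.92
eef_pos: [0.5476, 0.2571, 0.0939]
orientation: [-3.141, -0.0, -0.001]
ft_force: [3.9, 0.1, -2.6]
grip_width: 0.244
gripper_force: 58.8
time_s: 29.17
eef_pos: [0.5489, 0.2558, 0.0938]
orientation: [-3.141, -0.0, 0.0]
ft_force: [-0.1, 1.8, -0.4]
grip_width: 0.242
gripper_force: 59.1
time_s: 29.42
eef_pos: [0.5489, 0.2585, 0.0937]
orientation: [3.141, 0.0, -0.0]
ft_force: [0.3, -2.8, 0.8]
grip_width: 0.247
gripper_force: 59.3
```

```bash
python3 -m jog '0.0003 0.0016 0 0 0 0;0.0003 0.0016 0.002 0 0 0;0.0003 0.0016 0.003 0 0 0;0.0003 0.0016 0.003 0 0 0' && python3 -m jog '0 0 0.001 0 0 0;0 0 0.002 0 0 0;0 0 0.002 0 0 0' && python3 -m jog '0 0 0.001 0 0 0;0 0 0.001 0 0 0;0 0 0.001 0 0 0' && python3 -m jog '0 0 0.0007 0 0 0;0 0 0.0007 0 0 0;0 0 0.0007 0 0 0'
```

```text
time_s: 29.75
eef_pos: [0.5491, 0.257, 0.0903]
orientation: [3.142, 0.0, -0.001]
ft_force: [-0.4, 0.7, -0.4]
grip_width: 0.246
gripper_force: 59.2
time_s: 30.0
eef_pos: [0.5493, 0.2571, 0.0887]
orientation: [-3.142, -0.0, -0.0]
ft_force: [0.5, -0.0, 0.5]
grip_width: 0.245
gripper_force: 59.3
time_s: 30.25
eef_pos: [0.5494, 0.2571, 0.088]
orientation: [-3.141, -0.0, -0.001]
ft_force: [0.2, 0.3, 3.2]
grip_width: 0.25
gripper_force: 59.5
time_s: 30.5
eef_pos: [0.5493, 0.2571, 0.0871]
orientation: [-3.142, -0.0, -0.0]
ft_force: [-0.4, 1.1, 1.5]
grip_width: 0.245
gripper_force: 59.4
```

```bash
python3 -m jog '0 0 0.0008 0 0 0;0 0 0.0008 0 0 0;0 0 0.0008 0 0 0' && python3 -m jog '0 0 0.0008 0 0 0;0 0 0.0008 0 0 0;0 0 0.0008 0 0 0' && python3 -m jog '0 0 0.001 0 0 0;0 0 0.001 0 0 0;0 0 0.001 0 0 0'
```

```text
time_s: 30.75
eef_pos: [0.5491, 0.257, 0.0859]
orientation: [3.141, 0.0, -0.001]
ft_force: [0.0, 1.0, -1.6]
grip_width: 0.249
gripper_force: 59.1
time_s: 31.0
eef_pos: [0.5491, 0.257, 0.0852]
orientation: [3.141, 0.0, -0.001]
ft_force: [0.9, 0.8, -1.0]
grip_width: 0.245
gripper_force: 59.1
time_s: 31.25
eef_pos: [0.5492, 0.257, 0.0843]
orientation: [3.141, 0.0, -0.001]
ft_force: [0.2, 1.5, -1.7]
grip_width: 0.245
gripper_force: 59.1
```

```bash
python3 -m jog '0 0 0.001 0 0 0;0 0 0.002 0 0 0;0 0 0.003 0 0 0;0 0 0.003 0 0 0' && python3 -m jog '0 0 0.001 0 0 0;0 0 0.002 0 0 0;0 0 0.003 0 0 0;0 0 0.003 0 0 0' && python3 -m jog '0 0 0.001 0 0 0;0 0 0.002 0 0 0;0 0 0.003 0 0 0;0 0 0.004 0 0 0;0 0 0.004 0 0 0'
```

```text
time_s: 31.58
eef_pos: [0.5492, 0.257, 0.0812]
orientation: [3.141, 0.0, -0.0]
ft_force: [0.9, -0.3, -1.2]
grip_width: 0.244
gripper_force: 59.1
time_s: 31.92
eef_pos: [0.5492, 0.257, 0.0781]
orientation: [3.141, 0.0, -0.0]
ft_force: [-0.1, 0.3, -1.4]
grip_width: 0.247
gripper_force: 59.2
time_s: 32.33
eef_pos: [0.5492, 0.257, 0.0741]
orientation: [3.141, 0.0, -0.0]
ft_force: [0.3, 1.3, -1.4]
grip_width: 0.246
gripper_force: 59.2
```

```bash
python3 -m jog '0 0 0.001 0 0 0;0 0 0.002 0 0 0;0 0 0.003 0 0 0;0 0 0.003 0 0 0' && python3 -m jog '0 0 0.001 0 0 0;0 0 0.002 0 0 0;0 0 0.003 0 0 0;0 0 0.003 0 0 0' && python3 -m jog '0 0 0.001 0 0 0;0 0 0.001 0 0 0;0 0 0.001 0 0 0' && python3 -m jog '0 0 0.001 0 0 0;0 0 0.001 0 0 0;0 0 0.001 0 0 0'
```

```text
time_s: 32.67
eef_pos: [0.5492, 0.257, 0.0711]
orientation: [3.141, 0.0, -0.0]
ft_force: [0.5, 1.1, -1.2]
grip_width: 0.248
gripper_force: 59.1
time_s: 33.0
eef_pos: [0.549, 0.2569, 0.0678]
orientation: [3.141, 0.0, -0.001]
ft_force: [-0.1, 0.6, -4.2]
grip_width: 0.245
gripper_force: 58.9
time_s: 33.25
eef_pos: [0.5492, 0.257, 0.0674]
orientation: [3.142, 0.0, -0.0]
ft_force: [-0.8, 0.3, -1.3]
grip_width: 0.243
gripper_force: 59.1
time_s: 33.5
eef_pos: [0.5493, 0.2571, 0.0665]
orientation: [-3.142, -0.0, -0.0]
ft_force: [-0.3, -0.2, -1.0]
grip_width: 0.248
gripper_force: 59.2
```

The downward pull at z≈0.068 shows the balls have snapped over the top edge. I'll press gently to contact.

```bash
python3 -m jog '0 0 0.0008 0 0 0;0 0 0.0008 0 0 0;0 0 0.0008 0 0 0' && python3 -m jog '0 0 0.0008 0 0 0;0 0 0.0008 0 0 0;0 0 0.0008 0 0 0'
```

```text
time_s: 33.75
eef_pos: [0.5494, 0.2571, 0.0661]
orientation: [-3.141, -0.0, -0.001]
ft_force: [-1.3, -0.7, 4.0]
grip_width: 0.252
gripper_force: 59.6
time_s: 34.0
eef_pos: [0.5496, 0.2571, 0.0659]
orientation: [-3.141, -0.0, -0.002]
ft_force: [-3.1, -0.7, 9.3]
grip_width: 0.246
gripper_force: 60.4
```

Home, with 9 N on firm contact. I'll relax the load, release, retreat and look.

```bash
python3 -m jog '0 0 -0.0014 0 0 0;0 0 -0.0014 0 0 0;0 0 -0.0014 0 0 0' && python3 -m jog '0 0 0 0 0 0;0 0 0 0 0 0;0 0 0 0 0 0;0 0 0 0 0 0' -0.1 && python3 -m jog '0 0 -0.02 0 0 0;0 0 -0.05 0 0 0;0 0 -0.08 0 0 0;0 0 -0.12 0 0 0;-0.03 0.02 -0.14 0 0 0;-0.06 0.04 -0.14 0 0 0;-0.06 0.08 -0.14 0 0 0;-0.06 0.1 -0.14 0 0 0;-0.06 0.1 -0.14 0 0 0'
python3 - <<'E'
from h import *
p=camera_params('wrist'); g=proj('wrist',(.549,.257,.05),p).round().astype(int); print(g)
im=camera('wrist'); y,x=max(g[1]-60,0),max(g[0]-60,0)
a=cv2.resize(im[y:y+120,x:x+120],(400,400)); b=cv2.resize(camera('scene')[210:260,180:230],(400,400),interpolation=cv2.INTER_CUBIC)
cv2.imwrite('pics/end.png',np.hstack([a,b]))
E
```

```text
time_s: 34.25
eef_pos: [0.5492, 0.257, 0.0661]
orientation: [-3.142, -0.0, 0.0]
ft_force: [0.1, -0.2, 1.3]
grip_width: 0.243
gripper_force: 59.3
time_s: 34.58
eef_pos: [0.5492, 0.2571, 0.0661]
orientation: [3.142, 0.0, -0.0]
ft_force: [0.2, 1.0, 0.7]
grip_width: 0.551
gripper_force: 0.0
time_s: 35.33
eef_pos: [0.489, 0.1543, 0.2069]
orientation: [3.141, -0.003, 0.002]
ft_force: [-0.3, -0.1, 0.6]
grip_width: 0.546
gripper_force: 0.0
[166 135]
```

View pics/end.png

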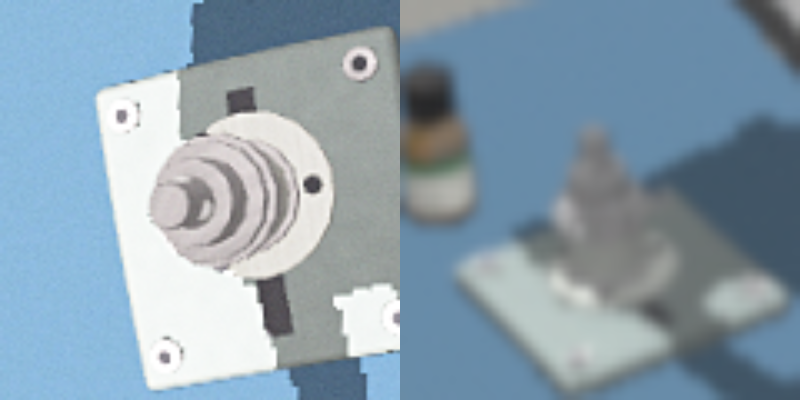

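The full stack is on the spindle with the bushing at the top and the tip and balls showing above it. The arm is clear, so I'm handing in.

```bash
python3 -c "
from rig import *
print(job_done())"
```

```text
the job is handed in; nothing more can be done
None
```

The stack is rebuilt and handed in at about 35 s: spacer, washer, then bushing flange down, pressed past the balls to about 9 N and released; the bottles, tape roll and pen were left alone, though I had no final check on them.

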